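# Pack the labelled vials and draw out the case handle

## Robot

A 6-joint arm with a two-finger parallel gripper is mounted at the origin on the work surface. World frame = base frame: x ahead of the robot, y to its left, z up, the work surface at z = 0. Lengths are in m, angles in rad, forces in N, time in s.
With the tool pointing down it reaches from about 0.35 to 0.775 m from the base axis. Payload 7.3 kg.
Tool frame: the origin (TCP) lies midway between the tips of the shut fingers; the grasp point (between the pads) lies 19 mm behind it; z points along the fingers, y is the line along which they close (so a half turn about z gives the same grasp; the last joint's range is limited). The gripper opens to 92 mm and grips with 3 to 60 N. Pads are 19 mm wide; open, the fingers measure 130 mm over their backs; the gripper's body (75 mm by 190 mm) begins 47 mm behind the grasp point.
Start: joints at [1.154, 0.342, 1.524, -0, 1.275, -0.146], TCP at [0.14, 0.506, 0.227] pointing down, gripper open.
Joint ranges: [-2.53, 2.53], [-0.77, 2.02], [0.04, 2.7], [-1, 4.14], [0.28, 2.66], [-3.11, 3.11]. Speed limits (rad/s): [2.57, 2.57, 3.14, 3.14, 3.14, 3.14].

## Interface

Orientations are given as [roll, pitch, yaw] about the fixed x, y, z axes, in that order (R = Rz(yaw) Ry(pitch) Rx(roll)).
In Python, from cell import monitor, vision, workorder gives the robot as it stands.
- The arm moves only by the tool move_arm, never from a script. Its argument "rows" is a list of rows, each a list of 5 numbers: the shift along the world's x, y, z in mm, then the turn about the world's z in rad, then the closure, from -1 (fully open) to 1 (shut). A call has 1 to 12 rows; each row shifts and turns the commanded pose from where the row before left it; what a row does not reach is not made up. A row lasts 1/10 s, in which the tool goes at most 50 mm and 8.59 degrees, less where a joint would pass 70% of its speed; a pose out of reach is approached as far as the arm can. A call is refused whole if a number of a shift passes 50 or a number of a turn 0.15, either way. A call with a gripper value outside its range is refused whole. The fingers move at their own pace and stop on an object; "newtons" is the grip in N (left out, the last holds). Time passes only in rows, so rows that do not move let the fingers close. It gives the time, the measured TCP pose, the force, the opening and the grip force at its end, in the units of the state.
- monitor.observe(): the state, without advancing time (a new reading comes with each control period).
- vision.read_camera(name): name is "scene" or "side" or "wrist"; returns the picture (480x640x3 uint8, red, green, blue); there is no depth.
- vision.get_calibration(name): a dict with "K" (3x3 intrinsics, pixels), "k1" (the pictures are not rectified: a ray, as slopes to the right and down, at radius r is drawn at 1 + k1 r^2 times it, then the intrinsics apply), "T" (4x4, takes a point from camera to world coordinates); the wrist camera has in their place "mount" (4x4, takes a point from camera to tool coordinates, whose origin is the TCP and whose axes are the flange's). Camera axes: x right, y up, looking along -z (the intrinsics and any distortion apply to the point x, -y, -z); pixel columns grow to the right and rows downward; lengths in m; the calibration is good to about 2 mm. A picture is of the moment at which its call begins: read the wrist's pose just before it. get_calibration takes no time and is no camera call.
- workorder.hand_in(): hands the job in; it is judged then, once.
The state is a dict: "time": time; "qpos": joint angles; "qvel": joint speeds; "joint_efforts": joint torques, N m; "tool_pos": TCP position; "tool_rot": TCP orientation; "contact_force": force on the tool from outside, world axes, zero at the start; "torque": the same for the moment, N m; "opening": finger opening in m; "grip_force": force on a finger pad.
Only numpy, scipy, OpenCV 4.12 (cv2) and the standard library are available. Lean on these libraries where they do the work, as an engineer would, in place of code of your own. Each camera call takes 0.05 s, during which the arm holds its last target. There are 200 camera calls.

## Task

Collect the two finished vials from the labeller's catch tray and stand them upright on the floor of the open sample case. Then squeeze in the release button on the inner side of the case's carry handle, pull the handle straight up past its first stop to its second stop (fully out), and finish holding it there: the program ends with the hand still gripping the handle and the button still squeezed in, so that the hand alone carries it. Leave the other bottles and the dish where they are.

Things in the scene. Friction and masses are not known exactly. Their poses are not given: they have to be found in the camera images.
- labeller: Bench labeller with catch tray, fixed. Origin: centre of the tray's underside, on the work surface; +x points from tray into the machine. Open grey tray 170 (x) by 200 (y), lip 20 high, walls and floor 4 thick. White machine body behind it: front face at x = +85, 220 wide (y), 150 deep, 140 high, reel and print head on top up to 185.
- vial_a: Finished vial: closed amber jar, 34 diameter, 75 high, about 70 g (varies), aluminium cap, standing upright in the catch tray (on its 4 mm floor). Origin: centre of its underside, z along its axis. The straight body, 34 wide, may be gripped up to about 50 above the underside.
- vial_b: The second finished vial, same as vial_a, standing at least 70 mm from it in the same tray (vial_a on the tray's +y half, vial_b on its -y half).
- case: Open-topped pale grey-blue sample case, empty, fixed. Origin: centre of its underside, on the work surface; +x points from the robot's side to the far wall, z up. Outside 170 (x) by 260 (y) by 90 high; walls and floor 5 thick. Outside the far wall stand the handle's grey sleeves, x = +95 to +121, y = -58 to +58, 113 high.
- case_floor (a point): Point on the case's inner floor, 25 mm towards the robot from the middle (case frame -25, 0, 5 mm). Space for two vials at y = -55 and +55 mm from it.
- grip: Black bar on top of the telescoping carry handle, 26 (case x) by 124 (y) by 26 high. Origin: its centre, axes like the case's; at case x +108, 155 above the work surface when in. 15 mm rods run down at y -45, +45, an 8 mm one at 0. Button in the middle of its -x face: fingers from above closing along case x pinch bar and button, 34 wide, 28 with the button in; the pinch presses it.
- extension (a joint): How far the handle is drawn straight up, m: 0 in (start), 0.050 first stop, 0.100 second stop, hard end 0.101. With the button out a lock holds it at each of these three; with the button in it runs freely past the first stop, lifts with about 5 N and sinks by its own weight unless held up.
- release (a joint): Travel of the release button, m: 0 out, 0.006 fully in; moves towards case +x, spring loaded, 2 N to start, 6 N fully in. The lock is free beyond 0.0035.
- button_face (a point): Centre of the outer face of the release button, 21 mm from the bar's centre towards case -x when out. Button 42 wide (case y) by 16 high, bare metal.
- tall_bottle: Bystander: white bottle, 56 diameter, 130 high, standing between labeller and case on the far side. Origin: centre of its underside.
- steel_dish: Bystander: steel bowl, 90 diameter, 35 high, beyond the tall bottle. Origin: centre of its underside.
- small_pot: Bystander: small white pot with a lid, 40 diameter, 45 high, near the robot between labeller and case. Origin: centre of its underside.

How it is judged:
By the outcome, as a careful person would: the job done as asked, in the order asked, and still so for the second after the job is handed in, while the arm keeps its last pose, push and grip.
It also fails if it takes over 69 s, if anything falls off the work surface, if the arm or the gripper's body presses on something with over 40 N, if the wrist force passes 120 N, or if a joint passes its speed limit or range.

## Working session

There is one attempt and no reset: what is moved stays moved. The work goes in short steps, Python scripts to look and compute and a tool call to move; the robot and the scene stay as the last step left them, time stands still between calls to the robot, and variables do not carry over. Pictures are saved under pics/ and viewed, at most 10 in all, crops included, and the job is handed in when it is done.

Besides the shell and the picture viewer there is one more tool, called after "Emit:" as name(argument=value, ...) on one line, values as JSON. move_arm: Moves the arm, as the interface text tells. Its arguments: {"type":"object","properties":{"rows":{"type":"array","items":{"type":"array","items":{"type":"number"}}},"newtons":{"type":"number"}},"required":["rows"]}

```bash
mkdir -p pics; ls; python3 - <<'E'
from cell import monitor, vision
import cv2,numpy as np
np.set_printoptions(precision=4,suppress=True)
s=monitor.observe();print({k:s[k] for k in('time','tool_pos','tool_rot','opening')})
for n in("scene","side"):
    im=vision.read_camera(n);cv2.imwrite(f"pics/{n}0.png",im[:,:,::-1]);print(n,vision.get_calibration(n))
print(vision.get_calibration("wrist"))
E
```

```text
pics
{'time': 0.0, 'tool_pos': array([0.1403, 0.5055, 0.2261]), 'tool_rot': array([-3.1401, -0.0002,  2.8708]), 'opening': 0.09164177953676787}
scene {'K': array([[569.8865,   0.    , 325.6184],
       [  0.    , 569.8865, 239.4638],
       [  0.    ,   0.    ,   1.    ]]), 'k1': 0.002931258887292182, 'T': array([[-0.8686, -0.2787,  0.4096,  1.0427],
       [ 0.4953, -0.5059,  0.7062,  0.8091],
       [ 0.0104,  0.8163,  0.5775,  0.7417],
       [ 0.    ,  0.    ,  0.    ,  1.    ]])}
side {'K': array([[456.595 ,   0.    , 325.9659],
       [  0.    , 456.595 , 245.8123],
       [  0.    ,   0.    ,   1.    ]]), 'k1': 0.0132027048883149, 'T': array([[ 0.8713,  0.318 , -0.3736,  0.2462],
       [-0.4907,  0.5589, -0.6685, -0.6068],
       [-0.0038,  0.7658,  0.6431,  0.7439],
       [ 0.    ,  0.    ,  0.    ,  1.    ]])}
{'K': array([[395.0912,   0.    , 325.4783],
       [  0.    , 395.0912, 238.9833],
       [  0.    ,   0.    ,   1.    ]]), 'k1': -0.012204015148838888, 'mount': array([[ 0.0006,  0.9697,  0.2442,  0.066 ],
       [ 1.    , -0.0006, -0.0002,  0.0001],
       [ 0.    ,  0.2442, -0.9697, -0.1582],
       [ 0.    ,  0.    ,  0.    ,  1.    ]])}
```

View pics/scene0.png

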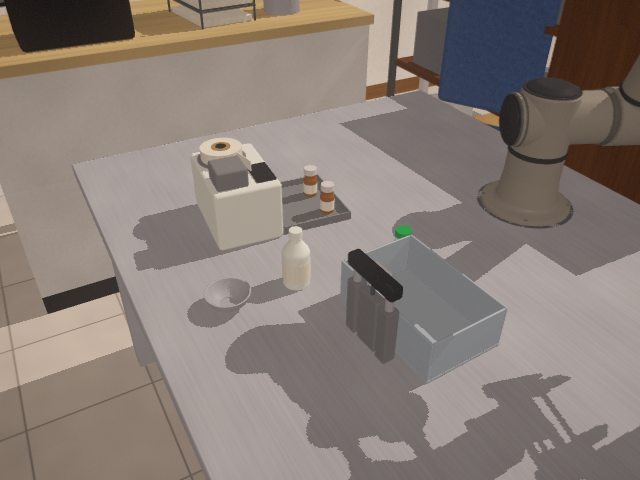

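View pics/side0.png

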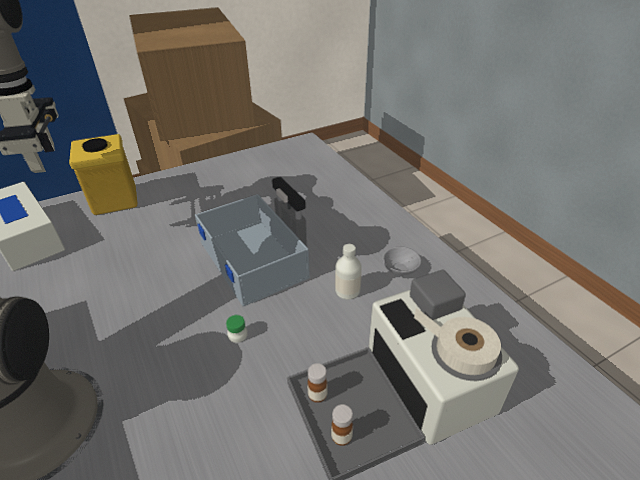

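The scene picture shows the vials near (311,180) and (328,198), the case around (420,305) and the black bar near (375,273). In the side picture the vials are at (317,382) and (342,425), the case rim corners near (197,212), (240,303), (308,250) and (263,198), and the bar near (288,193).

```bash
cat > h.py <<'E'
from cell import monitor, vision
import cv2,numpy as np
from scipy.spatial.transform import Rotation as R
np.set_printoptions(precision=4,suppress=True)
def pose(n,s=None):
    c=vision.get_calibration(n)
    if n!="wrist": return c,c["T"]
    s=s or monitor.observe(); W=np.eye(4); W[:3,:3]=R.from_euler("xyz",s["tool_rot"]).as_matrix(); W[:3,3]=s["tool_pos"]
    return c,W@c["mount"]
def ray(n,px,s=None):
    c,T=pose(n,s)
    u=cv2.undistortPoints(np.array([[px]],float),c["K"],np.array([c["k1"],0,0,0]))[0,0]
    d=T[:3,:3]@[u[0],-u[1],-1]; return T[:3,3],d/np.linalg.norm(d)
def plane(n,px,z,s=None):
    o,d=ray(n,px,s); return o+d*(z-o[2])/d[2]
def proj(n,P,s=None):
    c,T=pose(n,s); q=(np.atleast_2d(P)-T[:3,3])@T[:3,:3]; q=q*[1,-1,-1]
    return cv2.projectPoints(q,np.zeros(3),np.zeros(3),c["K"],np.array([c["k1"],0,0,0]))[0][:,0]
def tri(r1,r2):
    A=np.array([r1[1],-r2[1]]).T; t=np.linalg.lstsq(A,r2[0]-r1[0],rcond=None)[0]
    a=r1[0]+t[0]*r1[1];b=r2[0]+t[1]*r2[1]; return (a+b)/2,np.linalg.norm(a-b)
def blobs(m,amin=20):
    n,l,st,c=cv2.connectedComponentsWithStats(m.astype(np.uint8)); return [(st[i].tolist(),c[i]) for i in range(1,n) if st[i,4]>=amin],l
E
python3 - <<'E'
from h import *
S={}
for n in("scene","side"):
    im=cv2.imread(f"pics/{n}0.png"); hsv=cv2.cvtColor(im,cv2.COLOR_BGR2HSV)
    H,Sa,V=cv2.split(hsv)
    win=np.zeros(H.shape,bool)
    if n=="scene": win[150:225,290:350]=1
    else: win[355:455,295:365]=1
    b,_=blobs((H<18)&(Sa>130)&win,30); print(n,"amber",b)
    win[:]=0
    if n=="scene": win[245:305,340:405]=1
    else: win[170:215,265:310]=1
    m=(V<45)&win
    b,l=blobs(m,50); print("bar",b)
    for st,c in b:
        pass
x=[cv2.imread("pics/scene0.png")[225:385,325:515],cv2.imread("pics/side0.png")[165:315,185:325]]
x=[cv2.resize(i,(400,int(i.shape[0]*400/i.shape[1])),interpolation=cv2.INTER_CUBIC) for i in x]
h=max(i.shape[0] for i in x); x=[cv2.copyMakeBorder(i,0,h-i.shape[0],0,0,0) for i in x]
cv2.imwrite("pics/crop1.png",np.hstack(x))
E
```

```text
scene amber [([304, 175, 13, 10, 105], array([310.1238, 180.    ])), ([321, 192, 13, 10, 110], array([326.9636, 196.6636]))]
bar [([363, 267, 40, 35, 573], array([386.2112, 285.2548]))]
side amber [([308, 380, 18, 12, 129], array([316.6512, 386.2713])), ([332, 422, 20, 14, 140], array([341.2786, 429.45  ]))]
bar [([272, 177, 33, 34, 448], array([289.2969, 193.7455]))]
```

View pics/crop1.png

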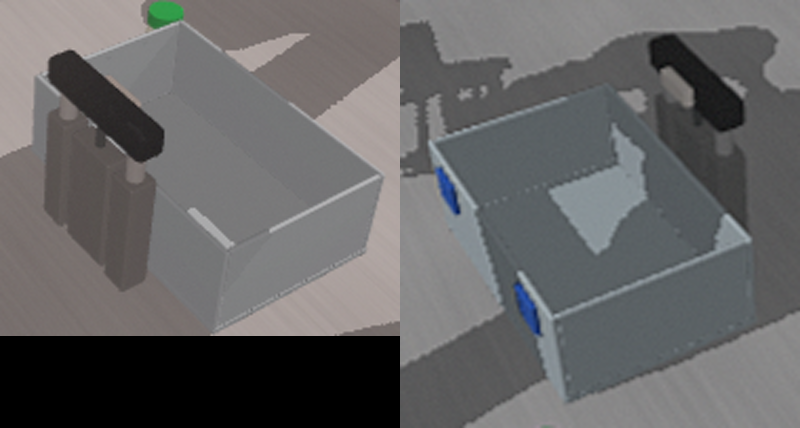

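Both crops show the open case cleanly. Its outer rim corners in full-image pixels are scene (411,235), (506,310), (433,343), (342,261) and side (196,216), (239,276), (307,249), (258,195). The button is visible on the robot side of the bar.

```bash
python3 - <<'E'
from h import *
print("vials")
for a,b in (((310.1,180),(316.65,386.3)),((327,196.7),(341.3,429.5))):
    print(tri(ray("scene",a),ray("side",b)))
C={"rob-y":((411.4,235.5),(239.3,276)),"rob+y":((506.5,309.6),(195.9,215.8)),"far+y":((433.3,342.8),(257.8,195.5)),"far-y":((342.1,261.1),(307.5,249))}
L=np.array([[-.085,-.13],[-.085,.13],[.085,.13],[.085,-.13]])
P={}
for k,(a,b) in C.items():
    p,q=plane("scene",a,.09)[:2],plane("side",b,.09)[:2]; P[k]=(p+q)/2
    print(k,p,q,*tri(ray("scene",a),ray("side",b)))
Q=np.array(list(P.values())); c=Q.mean(0); U,s,Vt=np.linalg.svd((L).T@(Q-c)); Rm=Vt.T@U.T
yaw=np.arctan2(Rm[1,0],Rm[0,0]); print("case",c,yaw,"resid",Q-c-L@Rm.T)
G=np.r_[c+Rm@[.108,0],.168]; print("grip",G)
for n in("scene","side"): print(n,proj(n,[np.r_[c+Rm@[.108+sx,sy],.168] for sx in(-.013,.013) for sy in(-.062,.062)]).round(1).tolist())
E
```

```text
vials
(array([ 0.4613, -0.2297,  0.0734]), np.float64(0.04094284368861799))
(array([ 0.4422, -0.2635,  0.0042]), np.float64(0.041803564528418234))
rob-y [0.4229 0.0832] [0.4229 0.077 ] [0.4224 0.0805 0.0878] 0.003002790982087637
rob+y [0.4138 0.3389] [0.4082 0.3268] [0.4092 0.3349 0.0846] 0.0009210898637306647
far+y [0.5714 0.3399] [0.5726 0.3342] [0.5721 0.3382 0.0883] 0.0037214908083318325
far-y [0.5881 0.0883] [0.5853 0.0836] [0.5865 0.0859 0.0878] 0.00016937531003470197
case [0.4982 0.209 ] 0.046365843697094344 resid [[ 0.0036  0.0049]
 [ 0.0038 -0.0021]
 [-0.005  -0.0057]
 [-0.0024  0.0029]]
grip [0.606 0.214 0.168]
scene [[358.4, 245.9], [403.9, 285.5], [345.9, 250.6], [390.7, 291.2]]
side [[296.5, 203.2], [271.0, 178.1], [306.7, 199.6], [280.7, 175.0]]
```

```bash
python3 - <<'E'
from h import *
V=[]
for a,b in (((327,196.7),(316.65,386.3)),((310.1,180),(341.3,429.5))):
    p,g=tri(ray("scene",a),ray("side",b)); print(p,g,np.hypot(*p[:2])); V.append(p)
# labeller tray near corners on lip z=.02 (rough), side view
for px in((289,379),(334,478),(370,347)): print(plane("side",px,.02))
for px in((349,210),): print(plane("scene",px,.02))
b=tri(ray("scene",(404,232)),ray("side",(236,323)));print("pot",b)
b=tri(ray("scene",(296,233)),ray("side",(349,248)));print("bottle",b)
E
```

```text
[ 0.4537 -0.2009  0.0397] 0.001348876105945719 0.4962030226044236
[ 0.4507 -0.2906  0.0401] 0.001853187481968933 0.5362786489094
[ 0.4222 -0.1509  0.02  ]
[ 0.406  -0.3424  0.02  ]
[ 0.5909 -0.1639  0.02  ]
[ 0.4224 -0.1516  0.02  ]
pot (array([0.381 , 0.007 , 0.0384]), np.float64(0.001965120753523403))
bottle (array([0.6441, 0.0077, 0.1241]), np.float64(0.0015265327185855807))
```

Emit:
move_arm(rows=[[36,-30,0,-0.14,-1],[36,-30,0,-0.14,-1],[36,-30,0,-0.14,-1],[36,-30,0,-0.14,-1],[36,-30,0,-0.14,-1],[36,-30,0,-0.14,-1],[36,-30,0,-0.14,-1],[36,-30,0,-0.14,-1],[36,-28,0,-0.134,-1],[36,-28,0,0,-1],[0,0,0,0,-1],[0,0,0,0,-1]], newtons=15)

```text
time: 1.3
tool_pos: [0.5005, 0.2092, 0.2259]
tool_rot: [-3.14, 0.0, 1.615]
contact_force: [-1.1, 1.7, -0.4]
opening: 0.0916
grip_force: 0.0
```

```bash
python3 - <<'E'
from h import *
s=monitor.observe();im=vision.read_camera("wrist");cv2.imwrite("pics/w1.png",im[:,:,::-1]);print(s["tool_pos"],s["tool_rot"],s["contact_force"],s["time"])
import json;json.dump({k:list(map(float,s[k])) for k in("tool_pos","tool_rot")},open("w1.json","w"))
E
```

```text
[0.5005 0.2092 0.2259] [-3.1399  0.0001  1.6148] [-1.0906  1.7296 -0.396 ] 1.3
```

View pics/w1.png

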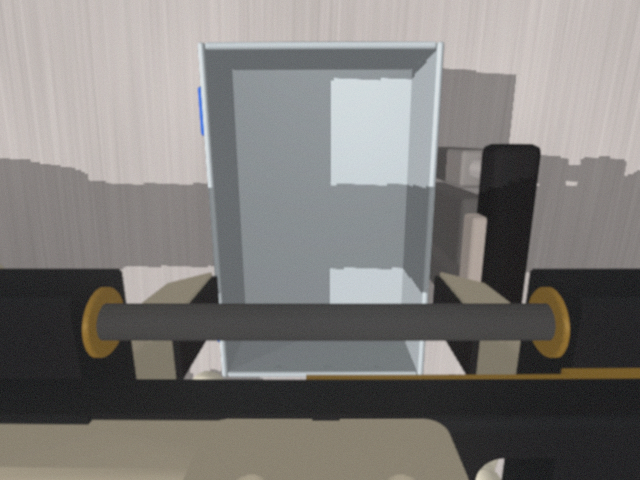

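The wrist picture shows the outer rim corners at (200,43), (441,43), (222,376) and (424,376). The bar's +y end is at (483–540,146) and the button's +y edge at (463–486,213).

```bash
python3 - <<'E'
from h import *
import json
s={k:np.array(v) for k,v in json.load(open("w1.json")).items()}
Q=np.array([plane("wrist",p,.09,s)[:2] for p in((222,376),(200,43),(441,43),(424,376))]);print(Q)
L=np.array([[-.085,-.13],[-.085,.13],[.085,.13],[.085,-.13]])
c=Q.mean(0); U,_,Vt=np.linalg.svd(L.T@(Q-c)); Rm=Vt.T@U.T
print("case",c,np.arctan2(Rm[1,0],Rm[0,0]),Q-c-L@Rm.T)
print("bar end",[plane("wrist",p,.168,s) for p in((483,150),(540,150),(512,145))], "button top y+", plane("wrist",(463,213),.163,s))
print("vial spots",[c+Rm@[-.025,y] for y in(-.055,.055)],"grip",c+Rm@[.108,0], "grip end",c+Rm@[.108,.062])
E
```

```text
[[0.4181 0.0777]
 [0.4079 0.3352]
 [0.5728 0.3425]
 [0.5882 0.0855]]
case [0.4968 0.2102] 0.04833053822701467 [[-0.      0.0014]
 [ 0.0023 -0.0008]
 [-0.0026 -0.0017]
 [ 0.0003  0.001 ]]
bar end [array([0.5812, 0.2731, 0.168 ]), array([0.6118, 0.2746, 0.168 ]), array([0.5963, 0.2765, 0.168 ])] button top y+ [0.5767 0.2378 0.163 ]
vial spots [array([0.4745, 0.1541]), array([0.4691, 0.264 ])] grip [0.6046 0.2154] grip end [0.6016 0.2774]
```

Emit:
move_arm(rows=[[-4,-42,0,0,-1],[-4,-42,0,0,-1],[-4,-42,0,0,-1],[-4,-42,0,0,-1],[-4,-42,0,0,-1],[-4,-42,0,0,-1],[-4,-42,0,0,-1],[-4,-42,0,0,-1],[-4,-42,0,0,-1],[-4,-42,0,0,-1],[-5,-42,0,0,-1],[-5,-38,0,0,-1]])

```text
time: 2.55
tool_pos: [0.4503, -0.2901, 0.2269]
tool_rot: [3.141, -0.0, 1.619]
contact_force: [1.7, -0.0, -0.1]
opening: 0.0914
grip_force: 0.0
```

Emit:
move_arm(rows=[[0,0,0,0,-1],[0,0,0,0,-1],[0,0,0,0,-1]])

```text
time: 2.85
tool_pos: [0.4507, -0.2881, 0.2268]
tool_rot: [-3.142, -0.001, 1.619]
contact_force: [-0.4, -0.2, 0.3]
opening: 0.0917
grip_force: 0.0
```

```bash
python3 - <<'E'
from h import *
s=monitor.observe();im=vision.read_camera("wrist");cv2.imwrite("pics/w2.png",im[:,:,::-1]);print(s["tool_pos"],s["tool_rot"],s["time"])
import json;json.dump({k:list(map(float,s[k])) for k in("tool_pos","tool_rot")},open("w2.json","w"))
s={k:np.array(s[k]) for k in("tool_pos","tool_rot")}
print(proj("wrist",[[.4537,-.2009,.079],[.4507,-.2906,.079]],s))
E
```

```text
[ 0.4507 -0.2881  0.2268] [-3.1416 -0.0008  1.6189] 2.85
[[336.0539 110.0448]
 [326.0513 228.2232]]
```

View pics/w2.png

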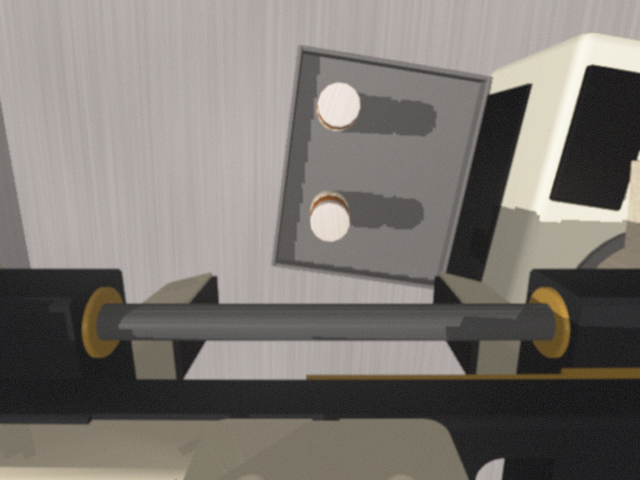

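The wrist picture shows the cap tops at (339,105) for vial_a and (330,221) for vial_b. The predictions were (336,110) and (326,228), so the difference is a few mm.

```bash
python3 - <<'E'
from h import *
import json
s={k:np.array(v) for k,v in json.load(open("w2.json")).items()}
im=cv2.imread("pics/w2.png");hsv=cv2.cvtColor(im,cv2.COLOR_BGR2HSV)
m=(hsv[...,2]>190)&(hsv[...,1]<60);w=np.zeros_like(m);w[75:250,300:370]=1
for st,c in blobs(m&w,200)[0]: print(st,c,plane("wrist",c,.079,s))
E
```

```text
[317, 83, 43, 44, 1444] [338.3934 104.1143] [ 0.4552 -0.1966  0.079 ]
[310, 203, 39, 38, 1171] [329.181 221.544] [ 0.4529 -0.2851  0.079 ]
```

Emit:
move_arm(rows=[[2,2,-40,0,-1],[0,0,-40,0,-1],[0,0,-40,0,-1],[0,0,-40,0,-1],[0,0,-20,0,-1],[0,0,-16,0,-1],[0,0,0,0,-1],[0,0,0,0,1],[0,0,0,0,1],[0,0,0,0,1],[0,0,0,0,1],[0,0,0,0,1]], newtons=15)

```text
time: 4.1
tool_pos: [0.4526, -0.2883, 0.0312]
tool_rot: [3.141, 0.001, 1.617]
contact_force: [-0.1, -1.2, -0.4]
opening: 0.0565
grip_force: 0.0
```

Emit:
move_arm(rows=[[0,0,0,0,1],[0,0,0,0,1],[0,0,0,0,1]])

```text
time: 4.4
tool_pos: [0.4524, -0.2882, 0.0308]
tool_rot: [3.141, 0.0, 1.617]
contact_force: [0.0, -0.0, 0.6]
opening: 0.033
grip_force: 15.0
```

Emit:
move_arm(rows=[[0,0,25,0,1],[0,0,45,0,1],[0,0,45,0,1],[0,0,45,0,1],[2,30,0,0,1],[2,42,0,0,1],[2,42,0,0,1],[2,42,0,0,1],[2,42,0,0,1],[2,42,0,0,1],[2,42,0,0,1],[1,42,0,0,1]])

```text
time: 5.6
tool_pos: [0.4672, 0.0376, 0.1908]
tool_rot: [3.141, 0.0, 1.617]
contact_force: [0.7, -0.1, -0.8]
opening: 0.0336
grip_force: 15.0
```

Emit:
move_arm(rows=[[1,42,0,0,1],[1,42,0,0,1],[1,42,0,0,1],[1,42,0,0,1],[0,40,0,0,1],[0,20,0,0,1],[0,0,0,0,1],[0,0,0,0,1]])

```text
time: 6.4
tool_pos: [0.4711, 0.2637, 0.1904]
tool_rot: [-3.141, 0.001, 1.618]
contact_force: [0.2, 0.6, -1.2]
opening: 0.033
grip_force: 15.0
```

Emit:
move_arm(rows=[[-2,0,-30,0,1],[0,0,-40,0,1],[0,0,-40,0,1],[0,0,-30,0,1],[0,0,-10,0,1],[0,0,-5,0,1],[0,0,-2,0,1],[0,0,0,0,1]])

```text
time: 7.2
tool_pos: [0.4704, 0.264, 0.035]
tool_rot: [3.139, -0.001, 1.616]
contact_force: [-0.4, -0.4, -0.6]
opening: 0.0331
grip_force: 15.0
```

Emit:
move_arm(rows=[[0,0,-1,0,1],[0,0,0,0,1]])

```text
time: 7.4
tool_pos: [0.4699, 0.2641, 0.0336]
tool_rot: [3.14, -0.0, 1.617]
contact_force: [-0.4, 0.5, -0.6]
opening: 0.0333
grip_force: 15.0
```

Emit:
move_arm(rows=[[0,0,-1,0,1],[0,0,0,0,1]])

```text
time: 7.6
tool_pos: [0.4694, 0.264, 0.0319]
tool_rot: [3.141, -0.0, 1.617]
contact_force: [-0.4, -0.4, -0.6]
opening: 0.0333
grip_force: 15.0
```

Emit:
move_arm(rows=[[0,0,-1,0,1],[0,0,0,0,1]])

```text
time: 7.8
tool_pos: [0.4697, 0.2641, 0.0315]
tool_rot: [3.141, -0.0, 1.617]
contact_force: [-1.0, -1.9, 5.3]
opening: 0.0333
grip_force: 15.0
```

Emit:
move_arm(rows=[[0,0,0,0,-0.13],[0,0,0,0,-0.13],[0,0,0,0,-0.13],[0,0,0,0,-0.13],[0,0,15,0,-0.13],[0,0,40,0,-0.13],[0,0,45,0,-0.13],[0,0,45,0,-0.13],[0,-30,25,0,-0.6],[0,-42,0,0,-1],[0,-42,0,0,-1],[0,-42,0,0,-1]])

```text
time: 9.0
tool_pos: [0.4691, 0.1066, 0.201]
tool_rot: [3.141, 0.0, 1.618]
contact_force: [0.6, -0.4, -0.6]
opening: 0.0792
grip_force: 0.0
```

Emit:
move_arm(rows=[[-2,-42,0,0,-1],[-2,-42,0,0,-1],[-2,-42,0,0,-1],[-2,-42,0,0,-1],[-2,-42,0,0,-1],[-2,-42,0,0,-1],[-2,-30,0,0,-1],[-1,-20,0,0,-1],[0,0,0,0,-1],[0,0,0,0,-1]])

```text
time: 10.0
tool_pos: [0.4542, -0.1939, 0.2005]
tool_rot: [-3.141, -0.001, 1.616]
contact_force: [-0.1, -0.3, 0.8]
opening: 0.0915
grip_force: 0.0
```

```bash
python3 - <<'E'
from h import *
s=monitor.observe();im=vision.read_camera("wrist");im=im[:,:,::-1].copy();cv2.imwrite("pics/w3.png",im);print(s["tool_pos"],s["tool_rot"],s["time"])
hsv=cv2.cvtColor(im,cv2.COLOR_BGR2HSV)
m=(hsv[...,2]>190)&(hsv[...,1]<60);w=np.zeros_like(m)
u,v=proj("wrist",[.4545,-.1985,.079],s)[0].astype(int);print(u,v);w[max(v-45,0):v+45,u-40:u+40]=1
for st,c in blobs(m&w,200)[0]: print(st,c,plane("wrist",c,.079,s))
cv2.imwrite("pics/side1.png",vision.read_camera("side")[:,:,::-1][170:400,180:400])
E
```

```text
[ 0.4542 -0.1939  0.2005] [-3.1413 -0.0008  1.6157] 10.0
326 238
[307, 216, 42, 41, 1333] [327.5176 236.1695] [ 0.4552 -0.1965  0.079 ]
```

View pics/side1.png

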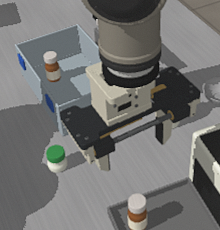

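The side crop shows vial_b upright in the case at crop pixel (52,67), and vial_a still in the tray at (137,212).

Emit:
move_arm(rows=[[1,-4,-30,0,-1],[0,0,-40,0,-1],[0,0,-40,0,-1],[0,0,-35,0,-1],[0,0,-16,0,-1],[0,0,-8,0,-1],[0,0,0,0,1],[0,0,0,0,1],[0,0,0,0,1],[0,0,0,0,1],[0,0,0,0,1],[0,0,0,0,1]], newtons=15)

```text
time: 11.3
tool_pos: [0.4556, -0.1982, 0.0321]
tool_rot: [3.141, 0.0, 1.617]
contact_force: [-0.9, 0.2, 0.2]
opening: 0.0483
grip_force: 0.0
```

Emit:
move_arm(rows=[[0,0,0,0,1],[0,0,0,0,1],[0,0,0,0,1],[0,0,0,0,1]])

```text
time: 11.7
tool_pos: [0.4555, -0.1982, 0.0318]
tool_rot: [3.141, 0.0, 1.617]
contact_force: [-0.6, -0.2, 0.9]
opening: 0.0336
grip_force: 15.0
```

Emit:
move_arm(rows=[[0,0,25,0,1],[0,0,45,0,1],[0,0,45,0,1],[0,0,45,0,1],[3,32,0,0,1],[2,42,0,0,1],[2,42,0,0,1],[2,42,0,0,1],[2,42,0,0,1],[2,42,0,0,1],[2,42,0,0,1],[2,38,0,0,1]])

```text
time: 12.9
tool_pos: [0.472, 0.1258, 0.1916]
tool_rot: [-3.141, -0.0, 1.617]
contact_force: [0.5, -0.6, -0.3]
opening: 0.0331
grip_force: 15.0
```

Emit:
move_arm(rows=[[2,30,0,0,1],[0,0,0,0,1],[0,0,0,0,1],[0,0,-40,0,1],[0,0,-40,0,1],[0,0,-40,0,1],[0,0,-20,0,1],[0,0,-10,0,1],[0,0,-5,0,1],[0,0,-2,0,1],[0,0,0,0,1]])

```text
time: 14.0
tool_pos: [0.4751, 0.1537, 0.0356]
tool_rot: [3.14, -0.0, 1.616]
contact_force: [-0.2, 0.6, -0.2]
opening: 0.0336
grip_force: 15.0
```

Emit:
move_arm(rows=[[0,0,-2,0,1],[0,0,0,0,1]])

```text
time: 14.2
tool_pos: [0.4747, 0.154, 0.0333]
tool_rot: [3.14, -0.0, 1.617]
contact_force: [0.9, 0.0, -0.6]
opening: 0.0331
grip_force: 15.0
```

Emit:
move_arm(rows=[[0,0,-1,0,1],[0,0,0,0,1]])

```text
time: 14.4
tool_pos: [0.4749, 0.154, 0.0326]
tool_rot: [3.14, -0.0, 1.617]
contact_force: [-1.1, -0.3, 5.4]
opening: 0.0333
grip_force: 15.0
```

Emit:
move_arm(rows=[[0,0,0,0,-0.13],[0,0,0,0,-0.13],[0,0,0,0,-0.13],[0,0,0,0,-0.13],[0,0,15,0,-0.13],[0,0,40,0,-0.13],[0,0,45,0,-0.13],[0,0,45,0,-0.13],[0,0,45,0,-0.6],[0,0,40,0,-1],[35,-20,0,0,-1],[35,-10,0,0,-1]])

```text
time: 15.6
tool_pos: [0.5455, 0.1233, 0.264]
tool_rot: [3.137, 0.0, 1.617]
contact_force: [-0.4, 0.5, 0.0]
opening: 0.0794
grip_force: 0.0
```

Emit:
move_arm(rows=[[35,0,0,0,-1],[25,0,0,0,-1],[0,0,0,0,-1],[0,0,0,0,-1],[0,0,0,0,-1]])

```text
time: 16.1
tool_pos: [0.6035, 0.1241, 0.2617]
tool_rot: [-3.141, -0.0, 1.617]
contact_force: [0.3, -0.6, -0.5]
opening: 0.0918
grip_force: 0.0
```

```bash
python3 - <<'E'
from h import *
s=monitor.observe();im=vision.read_camera("wrist");cv2.imwrite("pics/w4.png",im[:,:,::-1]);print(s["tool_pos"],s["tool_rot"],s["time"])
import json;json.dump({k:list(map(float,s[k])) for k in("tool_pos","tool_rot")},open("w4.json","w"))
E
```

```text
[0.6035 0.1241 0.2617] [-3.1408 -0.      1.6171] 16.1
```

View pics/w4.png

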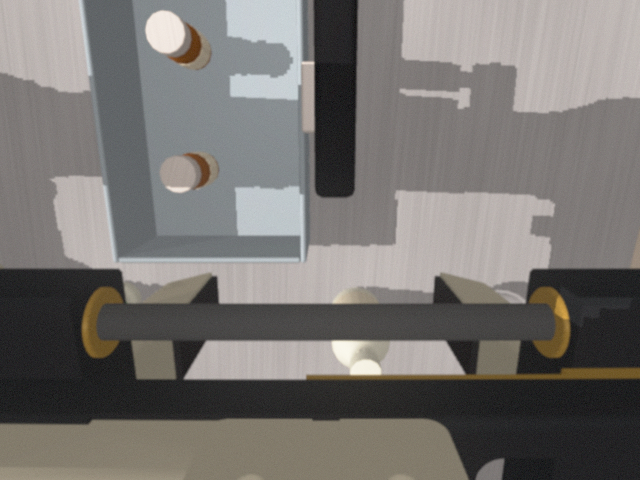

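Both vials stand upright in the case, with caps at (168,33) and (182,172). The bar spans columns 315–355 at its −y end (row 196), and the button spans columns 302–316, rows 62–131.

```bash
python3 - <<'E'
from h import *
import json
s={k:np.array(v) for k,v in json.load(open("w4.json")).items()}
for n,p,z in(("barL",(316,180),.168),("barR",(354.5,180),.168),("barend",(335,197),.168),("barL0",(314.5,20),.168),("barR0",(357,20),.168),("bt1",(302,62),.163),("bt2",(302,131),.163)): print(n,plane("wrist",p,z,s))
E
```

```text
barL [0.5949 0.1644 0.168 ]
barR [0.6193 0.1656 0.168 ]
barend [0.6075 0.1542 0.168 ]
barL0 [0.5902 0.2565 0.168 ]
barR0 [0.6148 0.2576 0.168 ]
bt1 [0.5834 0.2344 0.163 ]
bt2 [0.5847 0.1941 0.163 ]
```

Emit:
move_arm(rows=[[0,40,0,0,-1],[0,40,0,0,-1],[0,11,0,0,-1],[0,0,0,0,-1],[0,0,-35,0,-1],[0,0,-35,0,-1],[0,0,-30,0,-1],[0,0,-20,0,-1],[0,0,-5,0,-1],[0,0,0,0,-1],[0,0,0,0,-1]])

```text
time: 17.25
tool_pos: [0.6053, 0.2144, 0.1384]
tool_rot: [3.139, -0.0, 1.616]
contact_force: [0.0, -0.1, -0.2]
opening: 0.0916
grip_force: 0.0
```

Emit:
move_arm(rows=[[-1,1,-1,0,-1],[0,0,0,0,-1],[0,0,0,0,-1]])

```text
time: 17.55
tool_pos: [0.6036, 0.216, 0.1364]
tool_rot: [3.14, -0.0, 1.617]
contact_force: [-0.5, -0.0, 0.5]
opening: 0.0916
grip_force: 0.0
```

Emit:
move_arm(rows=[[0,0,0,0,1],[0,0,0,0,1],[0,0,0,0,1],[0,0,0,0,1],[0,0,0,0,1],[0,0,0,0,1],[0,0,0,0,1],[0,0,0,0,1],[0,0,0,0,1],[0,0,0,0,1]], newtons=40)

```text
time: 18.55
tool_pos: [0.6042, 0.2159, 0.1357]
tool_rot: [3.14, -0.0, 1.617]
contact_force: [4.5, 0.0, -2.8]
opening: 0.027
grip_force: 40.0
```

Emit:
move_arm(rows=[[0,0,3,0,1],[0,0,5,0,1],[0,0,6,0,1],[0,0,6,0,1],[0,0,0,0,1],[0,0,0,0,1]])

```text
time: 19.15
tool_pos: [0.6042, 0.2159, 0.1557]
tool_rot: [3.14, -0.0, 1.617]
contact_force: [5.3, 0.8, -1.7]
opening: 0.0274
grip_force: 40.0
```

```bash
python3 - <<'E'
from h import *
im=vision.read_camera("scene")[:,:,::-1];o=cv2.imread("pics/scene0.png")
c=np.hstack([cv2.resize(i[200:370,310:450],None,fx=2.8,fy=2.8,interpolation=cv2.INTER_CUBIC) for i in(o,im)]);cv2.imwrite("pics/sc1.png",c);print(c.shape)
E
```

```text
(476, 784, 3)
```

View pics/sc1.png

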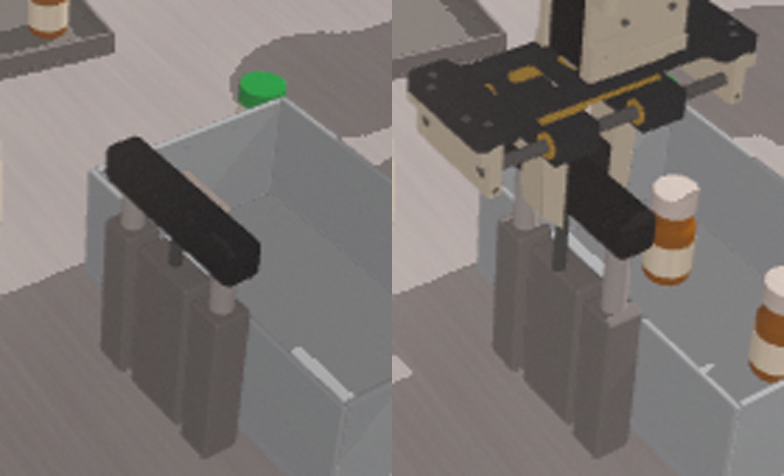

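The handle is rising with the hand: the bar end moved from crop (240,285) to (240,258), and more rod is exposed.

Emit:
move_arm(rows=[[0,0,6,0,1],[0,0,8,0,1],[0,0,8,0,1],[0,0,8,0,1],[0,0,8,0,1],[0,0,8,0,1],[0,0,8,0,1],[0,0,8,0,1],[0,0,6,0,1],[0,0,3,0,1],[0,0,0,0,1],[0,0,0,0,1]])

```text
time: 20.4
tool_pos: [0.6042, 0.2159, 0.2265]
tool_rot: [3.14, -0.0, 1.617]
contact_force: [6.6, 0.5, -2.0]
opening: 0.0271
grip_force: 40.0
```

```bash
python3 - <<'E'
from h import *
for z in(.142,.162,.227,.242): print(z,proj("scene",[.6016,.2774,z]))
im=vision.read_camera("scene")[:,:,::-1];o=cv2.imread("pics/sc1.png")[:,392:]
c=np.hstack([o,cv2.resize(im[150:320,310:450],None,fx=2.8,fy=2.8,interpolation=cv2.INTER_CUBIC)]);cv2.imwrite("pics/sc2.png",c)
print(monitor.observe()["tool_pos"])
E
```

```text
0.142 [[397.298 301.126]]
0.162 [[398.3602 291.4809]]
0.227 [[402.0119 258.3326]]
0.242 [[402.9009 250.2648]]
[0.6042 0.2159 0.2264]
```

View pics/sc2.png

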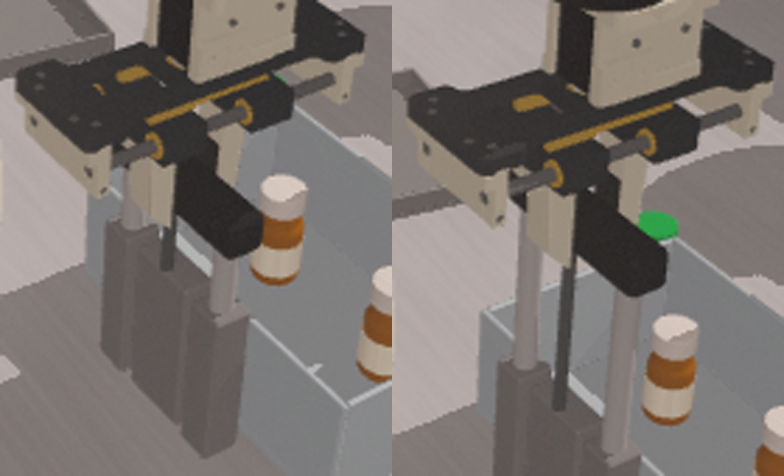

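The bar end is now at image row about 256, against 255.7 predicted for no slip, so the extension is about 91 mm. I'll creep up the last 10 mm.

Emit:
move_arm(rows=[[0,0,3,0,1],[0,0,3,0,1],[0,0,2,0,1],[0,0,0,0,1],[0,0,0,0,1]])

```text
time: 20.95
tool_pos: [0.6042, 0.2159, 0.2344]
tool_rot: [3.14, -0.0, 1.617]
contact_force: [6.6, 0.8, -2.7]
opening: 0.0275
grip_force: 40.0
```

Emit:
move_arm(rows=[[0,0,1,0,1],[0,0,0,0,1],[0,0,0,0,1]])

```text
time: 21.25
tool_pos: [0.6042, 0.2159, 0.2352]
tool_rot: [3.14, -0.0, 1.617]
contact_force: [6.7, 0.3, -2.7]
opening: 0.0273
grip_force: 40.0
```

Emit:
move_arm(rows=[[0,0,0.7,0,1],[0,0,0,0,1],[0,0,0,0,1]])

```text
time: 21.55
tool_pos: [0.6042, 0.2159, 0.2358]
tool_rot: [3.14, -0.0, 1.617]
contact_force: [6.0, 1.3, -3.8]
opening: 0.0273
grip_force: 40.0
```

Emit:
move_arm(rows=[[0,0,0.5,0,1],[0,0,0,0,1],[0,0,0,0,1]])

```text
time: 21.85
tool_pos: [0.6042, 0.2159, 0.2363]
tool_rot: [3.14, -0.0, 1.617]
contact_force: [6.8, 1.3, -3.9]
opening: 0.0276
grip_force: 40.0
```

Emit:
move_arm(rows=[[0,0,0.5,0,1],[0,0,0,0,1],[0,0,0,0,1]])

```text
time: 22.15
tool_pos: [0.6042, 0.2159, 0.2367]
tool_rot: [3.14, -0.0, 1.617]
contact_force: [7.2, 0.9, -3.2]
opening: 0.0274
grip_force: 40.0
```

Emit:
move_arm(rows=[[0,0,0.5,0,1],[0,0,0,0,1],[0,0,0,0,1]])

```text
time: 22.45
tool_pos: [0.6042, 0.2159, 0.2367]
tool_rot: [3.141, -0.0, 1.617]
contact_force: [7.2, 1.8, -6.7]
opening: 0.0276
grip_force: 40.0
```

Emit:
move_arm(rows=[[0,0,0.5,0,1],[0,0,0,0,1],[0,0,0,0,1]])

```text
time: 22.75
tool_pos: [0.6041, 0.2159, 0.2367]
tool_rot: [3.142, 0.0, 1.617]
contact_force: [8.7, 1.4, -8.4]
opening: 0.0272
grip_force: 40.0
```

The hard end was felt at TCP z 0.2367. I'll back off slightly so that only the hand carries the handle, then check everything.

Emit:
move_arm(rows=[[0,0,-1.3,0,1],[0,0,0,0,1],[0,0,0,0,1],[0,0,0,0,1],[0,0,0,0,1],[0,0,0,0,1]])

```text
time: 23.35
tool_pos: [0.6042, 0.2159, 0.2363]
tool_rot: [3.141, -0.0, 1.617]
contact_force: [6.6, 1.4, -3.6]
opening: 0.0274
grip_force: 40.0
```

```bash
python3 - <<'E'
from h import *
cv2.imwrite("pics/sc3.png",vision.read_camera("scene")[:,:,::-1])
print(proj("scene",[.6016,.2774,.2425]))
E
```

```text
[[402.9308 249.993 ]]
```

View pics/sc3.png

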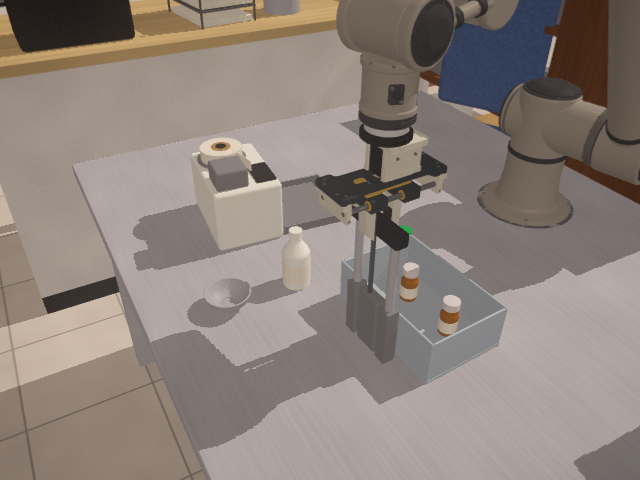

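The handle is fully out, with the bar end at (402,250) as predicted. Both vials are upright in the case at (410,283) and (450,316), and the bystanders have not moved.

```bash
python3 -c "
from cell import workorder
print(workorder.hand_in())"
```

```text
the job is handed in; nothing more can be done
None
```

The job is handed in at about 23 s of the 69 s allowed: both vials stand upright in the case, and the hand holds the handle at its second stop with the button squeezed in; the hand-in gave no verdict.

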